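Fit the new brake pad into the caliper bracket

TASK

Fit the new brake pad, the one with the thick lining, into the small caliper bracket on the bench, lining up: slide its two ears down into the slots past the spring clips until the backing plate sits fully home and flat, feeling your way in and never forcing it. Let go of it there and leave the worn pad and everything else on the bench where they are.

Things in the scene. Friction and masses are not known exactly. Their poses are not given: they have to be found in the camera images.
- pad_new_mid (a point): Middle of the new pad, 12 mm above its underside; lies lining up, z up, 0.18 to 0.35 kg. Steel plate 42 mm (x) x 82 (y), 6 thick; at each end an ear 14 mm wide (x), 6 thick, sticks out along y: 112 mm over the ears. On the plate a lining 38 mm (x) x 60 (y) x 18 high with a groove across; 24 mm in all. Grasp across the lining's 38 mm. A half turn about z makes no difference.
- bracket: Caliper bracket fixed on the bench, origin at the centre of its underside, z up. Base 106 mm (x) x 160 (y) x 8. On two pins along x rides a dark carrier: posts 56 mm wide (x) at y = 44 to 74 mm either side, tops at z = 42, joined by a low bridge, the seat, top z = 24. Fitted, the pad lies along y, centred in y, middle at z = 36 mm. Over 80 N of contact, pad on bracket, is forcing.
- slot_left (a point): Point at y = +52 mm, z = 42 mm on the base: mouth of the slot in the +y post when the carrier is mid-float. The carrier floats up to 14 mm either way along the bracket's x (3 N moves it, it stays put); where it stands is NOT measured: look or feel. Slot open upward and inward: 17 mm wide (x), y = 44 to 60, floor z = 24, mouth bevelled 1 mm at the sides, 2 mm at the outer end.
- slot_right (a point): The same for the slot in the -y post, y = -52 mm. Each slot has a bright spring clip (sloping leaf, round nose) on both of its sides, noses 11 mm apart, 8 mm above the slot floor. The ears push them aside: about 10 to 15 N down on the pad in all; they close over the ears when it is home.
- pad_worn_mid (a point): Middle of the worn pad, 5.5 mm above its underside: same plate and ears as the new pad but the lining is only 5 mm thick (whole height 11 mm). Not to be used; stays where it lies.
- grease_pot_mid (a point): Bystander: white pot with a blue lid, 61 mm across, 61 mm high; point 30 mm up its axis.
- screwdriver_mid (a point): Bystander: screwdriver with a yellow handle, 198 mm long along its y, lying; point near its middle.
- gauge_block_mid (a point): Bystander: aluminium block with two holes, 41 x 80 x 30 mm; its middle.
- tape_roll_mid (a point): Bystander: white tape roll lying flat, 52 mm across, 16 mm high; its middle.
Things that resemble listed ones, but are neither listed nor needed, are in the scene too. Leave any pink look-alike of the part that bears pad_new_mid alone.

How it is judged (in metres and radians):
On the way, in this order (a step that is already met when the one before it is completed fails the run):
1. the new pad has been picked up clear of the bench (height (world z) of pad_new_mid above 0.06 m), for 0.1 s.
2. the new pad is down in the slots, fully home and flat (z of pad_new_mid in the frame of bracket between 0.033 and 0.038 m and x of pad_new_mid in the frame of bracket between -0.0165 and 0.0165 m and y of pad_new_mid in the frame of bracket between -0.006 and 0.006 m and angle between pad_new_mid's own z axis and vertical below 0.035 rad and angle between the y axis of pad_new_mid and the y axis of bracket, either way round below 0.07 rad), for 0.2 s.
At the end, for the whole second after the job is handed in: New pad in the bracket, both ears in the slots, lining up: its middle 36 mm (at most 38) above the bracket's underside, within 6 mm of centre in y and 16.5 mm in x, level to 0.035 rad, along y to 0.07 rad; at rest, released. Nothing else moved over 30 mm; never over 80 N on the bracket (all of step 2 and linear speed of pad_new below 0.02 m/s and contact force between the fingers and pad_new below 0.1 N); the robot touches nothing.
It fails at once if the pad is forced: more than 80 N between pad and bracket (contact force between pad_new and bracket above 80 N).
It fails at once if the worn pad is moved by more than 30 mm (distance of pad_worn_mid from where it was at the start of the episode above 0.03 m).
It fails at once if a bystander (grease pot, screwdriver, gauge block, tape roll) is moved by more than 30 mm (distance of any of grease_pot_mid, screwdriver_mid, gauge_block_mid, tape_roll_mid from where it was at the start of the episode above 0.03 m).
It also fails if it takes over 72 s, if anything falls off the work surface, if the arm or the gripper's body presses on something with over 40 N, if the wrist force passes 120 N, or if a joint passes its speed limit or range.

ROBOT

A 6-joint arm with a two-finger parallel gripper is mounted at the origin on a cart in front of the work surface, level with it; the furniture and walls round the work are solid. World frame = base frame: x ahead of the robot, y to its left, z up, the work surface at z = 0. Lengths are in m, angles in degrees, forces in N, time in s.
With the tool pointing down it reaches from about 0.25 to 0.725 m from the base axis. Payload 9.7 kg.
Tool frame: the origin (TCP) lies midway between the tips of the shut fingers; the grasp point (between the pads) lies 19 mm behind it; z points along the fingers, y is the line along which they close (so a half turn about z gives the same grasp; the last joint's range is limited). The gripper opens to 85 mm and grips with 20 to 120 N. Pads are 22 mm wide; open, the fingers measure 114 mm over their backs; the gripper's body (76 mm by 85 mm) begins 54 mm behind the grasp point. The pads swing forward as they close: fully open they stand 13 mm farther back than shut.
Start: joints at [-76.547, 4.979, 10.078, 95.1, 0, 90], TCP at [0.128, -0.535, 0.231] pointing down, gripper open.
Joint ranges: [-179.16, 179.16], [-48.56, 103.87], [-65.8, 70.77], [-126.05, 130.52], [-82.76, 87.17], [-180, 180]. Speed limits (degrees/s): [127.2, 127.2, 147.25, 180, 180, 180].

INTERFACE

Orientations are given as [roll, pitch, yaw] about the fixed x, y, z axes, in that order (R = Rz(yaw) Ry(pitch) Rx(roll)).
In Python, from workcell import bot gives the robot as it stands.
- The arm moves only by the shell command python3 -m crank 'ROWS' [FORCE]. ROWS is JSON, a list of rows, each an object with "gripper": the finger opening in mm, from 0 to 85.4; "travel": the shift along the tool's x, y, z in mm, a list of three; "twist": the turn, a rotation vector about the tool's x, y, z in rad, a list of three. In form: [{"gripper": gripper, "travel": [tx, ty, tz], "twist": [rx, ry, rz]}, ...]. A call has 1 to 12 rows; each row shifts and turns the commanded pose from where the row before left it, along the tool's axes as they then stand; what a row does not reach is not made up. A row lasts 1/8 s, in which the tool goes at most 62.5 mm and 10.7 degrees, less where a joint would pass 70% of its speed; a pose out of reach is approached as far as the arm can. A call is refused whole if a number of a shift passes 62.5 or a number of a turn 0.188, either way. A call with a gripper value outside its range is refused whole. The fingers move at their own pace and stop on an object; FORCE is the grip in N (left out, the last holds). Time passes only in rows, so rows that do not move let the fingers close. It gives the time, the measured TCP pose, the force, the opening and the grip force at its end, in the units of the state.
- bot.get_obs(): the state, without advancing time (a new reading comes with each control period).
- bot.camera(name): name is "scene" or "side" or "wrist"; returns the picture (420x560x3 uint8, red, green, blue); there is no depth.
- bot.calibration(name): a dict with "vfov" (degrees; the focal length in pixels is half the picture's height over the tangent of half this angle, whatever the lens; pixels are square), "cx", "cy" (the principal point, pixels), "camera_from_world" (4x4, takes a point from world to camera coordinates). Camera axes: x right, y down, z forward; pixel columns grow to the right and rows downward; lengths in m; the calibration is good to about 2 mm. The wrist camera is an equidistant fisheye: a pixel r from the principal point sees the ray r / f radians off the axis. A picture is of the moment at which its call begins: read the wrist's pose just before it. calibration takes no time and is no camera call; for the wrist camera it gives the pose at the moment of the call.
- bot.job_done(): hands the job in; it is judged then, once.
The state is a dict: "time": time; "q": joint angles; "qd": joint speeds; "joint_efforts": joint torques, N m; "ee_pos": TCP position; "tcp_rot": TCP orientation; "wrist_force": force on the tool from outside, world axes, zero at the start; "torque": the same for the moment, N m; "opening": finger opening in m; "grasp_force": force on a finger pad.
Only numpy, scipy, OpenCV 4.12 (cv2) and the standard library are available. Lean on these libraries where they do the work, as an engineer would, in place of code of your own. Each camera call takes 0.05 s, during which the arm holds its last target. There are 200 camera calls.

## Working session

There is one attempt and no reset: what is moved stays moved. The work goes in short steps, Python scripts to look and compute and a shell command to move; the robot and the scene stay as the last step left them, time stands still between calls to the robot, and variables do not carry over. Pictures are saved under pics/ and viewed, at most 10 in all, crops included, and the job is handed in when it is done.

```bash
mkdir -p pics
cat > h.py <<'E'
import numpy as np, cv2
from workcell import bot
def cal(n): return bot.calibration(n)
def ray(c,u,v,fish=False):
    f=210/np.tan(np.radians(c["vfov"])/2); d=np.array([u-c["cx"],v-c["cy"]])/f
    if fish:
        r=np.hypot(*d); s=np.sin(r)/r if r>1e-9 else 1; d3=np.array([d[0]*s,d[1]*s,np.cos(r)])
    else: d3=np.array([d[0],d[1],1.])
    M=np.array(c["camera_from_world"]); R=M[:3,:3]; return -R.T@M[:3,3], R.T@d3
def onz(c,u,v,z,fish=False):
    o,d=ray(c,u,v,fish); return o+d*(z-o[2])/d[2]
def px(c,p,fish=False):
    M=np.array(c["camera_from_world"]); q=M[:3,:3]@np.array(p)+M[:3,3]; f=210/np.tan(np.radians(c["vfov"])/2)
    if fish:
        r=np.hypot(q[0],q[1]); k=np.arctan2(r,q[2])/max(r,1e-9); return np.array([c["cx"]+f*k*q[0],c["cy"]+f*k*q[1]])
    return np.array([c["cx"]+f*q[0]/q[2],c["cy"]+f*q[1]/q[2]])
def save(n,im): cv2.imwrite(f"pics/{n}.png",im[:,:,::-1])
E
python3 - <<'E'
from h import *
ims=[]
for n in("scene","side","wrist"):
    im=bot.camera(n); save(n,im); np.save(n,im); c=cal(n); M=np.array(c["camera_from_world"]); print(n,c["vfov"],c["cx"],c["cy"],-M[:3,:3].T@M[:3,3], M[2,:3])
print(bot.get_obs())
E
```

```text
scene 53.61505861545483 280.22694958896716 213.76895976666378 [0.0567101  0.92784566 0.85069159] [ 0.43333042 -0.60665788 -0.66647653]
side 50.53223791495748 280.4287651687651 203.08087179080746 [0.5103613  1.26818959 0.97435738] [ 0.05613655 -0.76479487 -0.64182357]
wrist 65.70646984690485 278.80328431854383 211.1238542671454 [ 0.20524594 -0.51717179  0.37196972] [-0.29481404 -0.06913358 -0.95305048]
{'time': 0.15, 'q': array([-7.65458784e+01,  5.00321907e+00,  1.00464272e+01,  9.50991673e+01,
       -7.11453540e-05,  8.99986948e+01]), 'qd': array([ 0.07041019, -0.00482362,  0.12618721,  0.07174514,  0.01826298,
        0.02471638]), 'joint_efforts': array([ 4.39928635e-04, -5.20762718e+01,  4.65044260e+01,  1.40213201e-02,
       -3.55233487e-05, -1.29427409e-05]), 'ee_pos': array([ 0.12792829, -0.53474714,  0.23076592]), 'tcp_rot': array([-1.79944041e+02,  6.98705735e-05,  1.34554269e+01]), 'wrist_force': array([-0.36497609, -0.92618032, -0.73827102]), 'torque': array([ 0.03196941,  0.02870565, -0.00735361]), 'grasp_force': 0.0, 'opening': 0.0856557608890669}
```

View pics/scene.png

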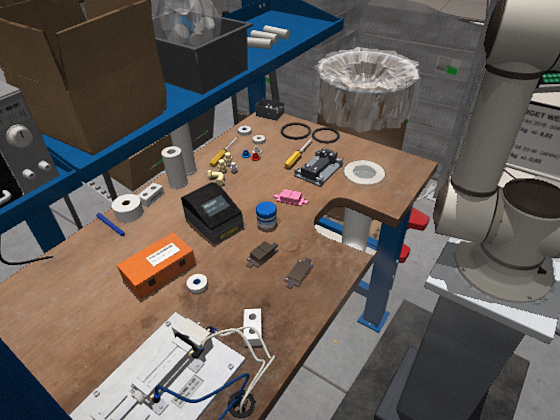

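View pics/side.png

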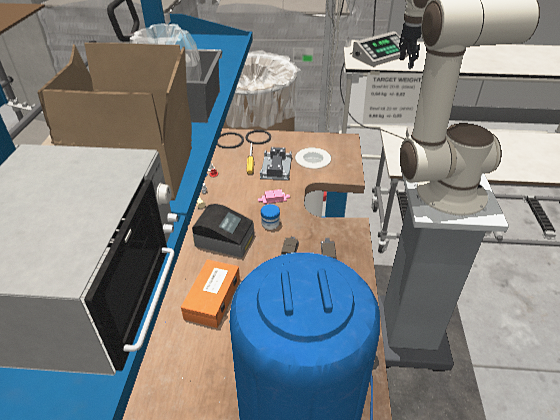

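The scene view shows the bracket at about (320,166), a dark box at (268,108), the pink look-alike at (291,198), and two dark pads at (262,252) and (298,271). In the side view the pads are at (290,245) and (328,246), partly hidden by the blue barrel. I'll enlarge the scene pads and bracket to tell new from worn.

Run:
```python
from h import *
im=np.load("scene.npy"); c=cal("scene")
a=cv2.resize(im[225:300,230:330],(600,450),interpolation=cv2.INTER_CUBIC)
b=cv2.resize(im[140:215,270:370],(600,450),interpolation=cv2.INTER_CUBIC)
b=cv2.resize(b,(400,300)); a=cv2.resize(a,(400,300))
save("crop1",np.hstack([a,b]))
for n,u,v,z in(("padA",262,252,.02),("padB",298,271,.01),("brk",320,166,.03),("pink",291,198,.012),("pot",266,210,.06)): print(n,onz(c,u,v,z))
```

```text
padA [0.54941124 0.32757009 0.02      ]
padB [0.43610538 0.32238512 0.01      ]
brk [ 0.61601754 -0.09358377  0.03      ]
pink [0.61612985 0.08412011 0.012     ]
pot [0.61432232 0.21739285 0.06      ]
```

View pics/crop1.png

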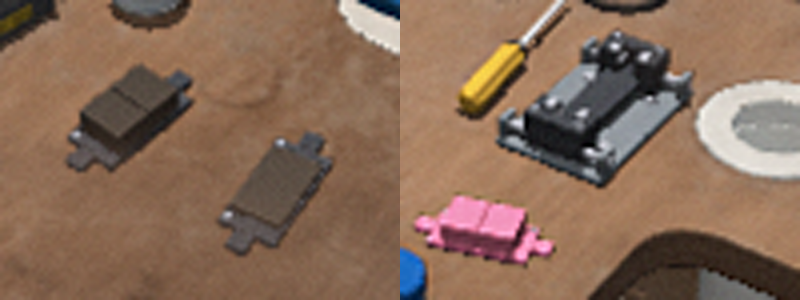

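In the crop, the left pad (scene 262,252) has a thick, grooved, brownish lining, so it is the new pad. The right pad (298,271) is flat with a thin lining, so it is the worn one, and the pink one (291,198) is the look-alike. The bracket at (320,166) is the small caliper bracket. Next I'll get rough yaws and plan the approach.

```bash
cat >> h.py <<'E'
from scipy.spatial.transform import Rotation as Rn
def plan(p,yaw,roll=180.,pitch=0.):
    o=bot.get_obs(); R=Rn.from_euler("xyz",o["tcp_rot"],degrees=True); T=Rn.from_euler("xyz",[roll,pitch,yaw],degrees=True)
    print("t",o["time"],"pos",o["ee_pos"].round(4),"rot",o["tcp_rot"].round(2),"F",o["wrist_force"].round(1),"open",round(o["opening"],4),"grip",o["grasp_force"])
    print(" travel if now mm",(R.inv().apply(np.array(p)-o["ee_pos"])*1000).round(1),"twist",(R.inv()*T).as_rotvec().round(4), " travel in target frame",(T.inv().apply(np.array(p)-o["ee_pos"])*1000).round(1))
E
python3 - <<'E'
from h import *
c=cal("scene")
e=[onz(c,u,v,.006) for u,v in((248.75,265),(275.75,245))]
print("pad ears",e,np.degrees(np.arctan2(*(e[1]-e[0])[[1,0]])),np.linalg.norm(e[1]-e[0]))
# carrier tops: near post & far post centres at z .042
f=lambda x,y:(270+(x-400)/4,140+y/4)
e=[onz(c,*f(*p),.042) for p in((565,118),(630,52))]
print("posts",e,np.degrees(np.arctan2(*(e[1]-e[0])[[1,0]])),np.linalg.norm(e[1]-e[0]))
e=[onz(c,*f(*p),.008) for p in((497,145),(603,182),(690,100))]
print("base corners",[x.round(3) for x in e],np.linalg.norm(e[1]-e[0]),np.linalg.norm(e[2]-e[1]),np.degrees(np.arctan2(*(e[2]-e[1])[[1,0]])))
E
```

```text
pad ears [array([0.55905421, 0.3754236 , 0.006     ]), array([0.54145655, 0.27438797, 0.006     ])] -99.88025279104683 0.10255669686414343
posts [array([ 0.62183953, -0.04565246,  0.042     ]), array([ 0.62569815, -0.15998409,  0.042     ])] -88.06703447995788 0.11439672432039177
base corners [array([ 0.673, -0.022,  0.008]), array([ 0.573, -0.027,  0.008]), array([ 0.569, -0.169,  0.008])] 0.10057814357147339 0.14177347881695052 -91.70625497417458
```

```bash
python3 -m crank '[{"gripper":85,"travel":[0,0,0],"twist":[0,0,-0.166]},{"gripper":85,"travel":[0,0,0],"twist":[0,0,-0.166]},{"gripper":85,"travel":[0,0,0],"twist":[0,0,-0.166]},{"gripper":85,"travel":[0,0,0],"twist":[0,0,-0.166]},{"gripper":85,"travel":[0,0,0],"twist":[0,0,-0.166]},{"gripper":85,"travel":[0,0,0],"twist":[0,0,-0.166]},{"gripper":85,"travel":[0,0,0],"twist":[0,0,-0.166]},{"gripper":85,"travel":[40,12,0],"twist":[0,0,0]},{"gripper":85,"travel":[56,16,2],"twist":[0,0,0]},{"gripper":85,"travel":[56,16,2],"twist":[0,0,0]},{"gripper":85,"travel":[56,16,2],"twist":[0,0,0]},{"gripper":85,"travel":[56,16,2],"twist":[0,0,0]}]'
python3 -c "
from h import *
plan([.55,.325,.2],80)"
```

```text
time: 1.65
ee_pos: [0.2488, -0.2864, 0.2231]
tcp_rot: [180.0, 0.0, 80.0]
wrist_force: [0.9, 0.3, 0.1]
opening: 0.0848
grasp_force: 0.0
t 1.65 pos [ 0.2488 -0.2864  0.2231] rot [179.99   0.    79.99] F [0.9 0.3 0.1] open 0.0848 grip 0.0
 travel if now mm [654.4 190.3  23.1] twist [ 0.0002  0.0001 -0.0002]  travel in target frame [654.4 190.5  23.1]
```

```bash
python3 -m crank '[{"gripper":85,"travel":[56,16,2],"twist":[0,0,0]},{"gripper":85,"travel":[56,16,2],"twist":[0,0,0]},{"gripper":85,"travel":[56,16,2],"twist":[0,0,0]},{"gripper":85,"travel":[56,16,2],"twist":[0,0,0]},{"gripper":85,"travel":[56,16,2],"twist":[0,0,0]},{"gripper":85,"travel":[56,16,2],"twist":[0,0,0]},{"gripper":85,"travel":[56,16,2],"twist":[0,0,0]},{"gripper":85,"travel":[56,16,2],"twist":[0,0,0]},{"gripper":85,"travel":[56,16,2],"twist":[0,0,0]},{"gripper":85,"travel":[56,16,2],"twist":[0,0,0]},{"gripper":85,"travel":[56,18,2],"twist":[0,0,0]},{"gripper":85,"travel":[37,12,1],"twist":[0,0,0]}]'
python3 -c "
from h import *
plan([.55,.325,.2],80)
bot.camera('wrist')
plan([.55,.325,.2],80)
c=cal('wrist');np.save('w1c',c,allow_pickle=True);im=bot.camera('wrist');np.save('w1',im)
save('w1',im);print(px(c,[.55,.325,.024],True))"
```

```text
time: 3.15
ee_pos: [0.5491, 0.3245, 0.199]
tcp_rot: [-179.9, 0.0, 80.1]
wrist_force: [-1.6, 0.4, 1.1]
opening: 0.085
grasp_force: 0.0
t 3.15 pos [0.5491 0.3245 0.199 ] rot [-1.7994e+02  4.0000e-02  8.0100e+01] F [-1.6  0.4  1.1] open 0.085 grip 0.0
 travel if now mm [ 0.7  0.7 -1. ] twist [-0.001   0.0007  0.0017]  travel in target frame [ 0.7  0.7 -1. ]
t 3.2 pos [0.5502 0.3273 0.1974] rot [-1.799e+02  2.000e-02  8.017e+01] F [-3.8 -1.3 -1.5] open 0.0851 grip 0.0
 travel if now mm [-2.3  0.2 -2.6] twist [-0.0017  0.0003  0.0029]  travel in target frame [-2.3  0.2 -2.6]
[277.3189659 191.8688412]
```

View pics/w1.png

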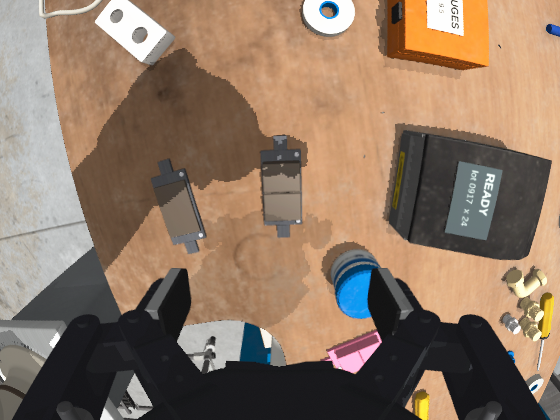

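The wrist view shows the new pad at about (281,187), with ears at (280,140) and (283,232). The worn pad is at (178,208) and the grease pot is at (355,285), clear of the fingers. I'll measure the pad by colour mask.

Run:
```python
from h import *
im=np.load("w1.npy"); c=np.load("w1c.npy",allow_pickle=True).item()
hsv=cv2.cvtColor(im,cv2.COLOR_RGB2HSV)
print(hsv[180,252:312:2].tolist()); print(hsv[130:245:4,281].tolist()); print(hsv[134:246:4,270].tolist())
m=((hsv[...,1]<95)&(hsv[...,2]<140)).astype(np.uint8)
n,l,s,ct=cv2.connectedComponentsWithStats(m)
k=l[180,281]; print(k,s[k],ct[k])
if k:
    cs,_=cv2.findContours((l==k).astype(np.uint8),0,1); r=cv2.minAreaRect(max(cs,key=cv2.contourArea)); print(r)
    b=cv2.boxPoints(r); print([onz(c,*p,.006,True).round(4) for p in b])
```

```text
[[13, 114, 190], [13, 110, 194], [13, 110, 200], [14, 110, 204], [14, 113, 154], [12, 55, 79], [14, 53, 143], [15, 52, 146], [14, 50, 147], [14, 52, 148], [14, 50, 148], [16, 50, 149], [16, 49, 150], [15, 51, 151], [15, 52, 153], [15, 52, 153], [15, 51, 154], [15, 53, 155], [14, 51, 156], [15, 52, 157], [14, 52, 157], [15, 52, 158], [15, 50, 158], [14, 49, 160], [11, 26, 109], [13, 106, 200], [13, 107, 212], [13, 109, 211], [13, 113, 208], [14, 112, 208]]
[[14, 109, 197], [13, 107, 198], [113, 15, 133], [113, 15, 133], [120, 7, 72], [120, 11, 71], [113, 14, 74], [113, 11, 95], [13, 64, 48], [16, 48, 137], [15, 52, 79], [13, 48, 155], [15, 53, 154], [14, 51, 151], [15, 53, 150], [14, 51, 146], [16, 54, 133], [15, 52, 151], [16, 50, 148], [13, 51, 146], [14, 53, 145], [15, 55, 143], [16, 56, 131], [110, 14, 109], [108, 12, 106], [115, 14, 107], [115, 14, 106], [13, 100, 184], [13, 106, 178]]
[[14, 116, 189], [13, 114, 107], [13, 117, 107], [13, 112, 107], [9, 26, 68], [113, 14, 71], [113, 15, 70], [14, 58, 48], [16, 54, 80], [14, 49, 78], [13, 59, 78], [14, 50, 149], [15, 53, 148], [16, 53, 145], [14, 56, 146], [14, 55, 116], [15, 53, 148], [15, 52, 146], [14, 53, 144], [15, 56, 142], [14, 56, 133], [14, 57, 120], [110, 14, 111], [13, 107, 171], [13, 109, 176], [13, 111, 172], [14, 99, 170], [13, 106, 180]]
0 [     0      0    560    420 161092] [271.47225809 164.98854071]
```

Run:
```python
from h import *
im=np.load("w1.npy"); c=np.load("w1c.npy",allow_pickle=True).item()
hsv=cv2.cvtColor(im,cv2.COLOR_RGB2HSV)
m=(hsv[...,1]<82).astype(np.uint8)
n,l,s,ct=cv2.connectedComponentsWithStats(m)
k=l[180,281]; print(s[k],ct[k])
M=l==k
for v in range(s[k][1],s[k][1]+s[k][3],5):
    u=np.where(M[v])[0]; print(v,u.min(),u.max(),end="; ")
# ear tips
v0=s[k][1]; v1=v0+s[k][3]-1
e=[onz(c,np.where(M[v:v+3] if v==v0 else M[v-2:v+1])[1].mean(),v+(-.5 if v==v0 else .5),.003 if v==v1 else .006,True) for v in(v0,v1)]
d=e[0]-e[1]; mid=(e[0]+e[1])/2; print("\n",e,np.linalg.norm(d[:2]),"yaw",np.degrees(np.arctan2(d[1],d[0])),mid)
# lining sides at top z=.024
L=[];Rr=[]
for v in range(172,222,2):
    u=np.where((hsv[v,:,1]<62)&(hsv[v,:,1]>40)&(hsv[v,:,2]>100)&M[v])[0]
    L.append(onz(c,u.min()-.5,v,.024,True));Rr.append(onz(c,u.max()+.5,v,.024,True))
L=np.array(L);Rr=np.array(Rr)
for q in(L,Rr,(L+Rr)/2): p=np.polyfit(q[:,1],q[:,0],1); print("x at .325",np.polyval(p,.325),"yaw",90-np.degrees(np.arctan(p[0])), q[:,1].min(),q[:,1].max())
```

```text
[ 260  135   43  103 3366] [281.37759952 186.07159834]
135 277 285; 140 273 286; 145 273 286; 150 262 300; 155 260 300; 160 261 300; 165 261 300; 170 261 300; 175 261 300; 180 262 301; 185 262 301; 190 262 301; 195 263 301; 200 263 302; 205 263 301; 210 263 301; 215 263 301; 220 264 301; 225 265 289; 230 277 289; 235 277 289; 
 [array([0.56203355, 0.37955636, 0.006     ]), array([0.54604882, 0.26711991, 0.003     ])] 0.11356701233165117 yaw 81.90866372336949 [0.55404119 0.32333813 0.0045    ]Traceback (most recent call last):
  File "<stdin>", line 18, in <module>
    return umr_minimum(a, axis, None, out, keepdims, initial, where)
ValueError: zero-size array to reduction operation minimum which has no identity
```

```bash
python3 -c "
from h import *
c=np.load('w1c.npy',allow_pickle=True).item()
for v in(175,200,218): print(onz(c,262.5,v,.024,True).round(4),onz(c,300.5,v,.024,True).round(4))
plan([.554,.3235,.1],81.5)"
```

```text
[0.5386 0.3444 0.024 ] [0.5755 0.3381 0.024 ]
[0.5339 0.3192 0.024 ] [0.5715 0.3127 0.024 ]
[0.5303 0.3004 0.024 ] [0.5687 0.2938 0.024 ]
t 3.25 pos [0.5493 0.3252 0.1976] rot [-1.7987e+02  8.0000e-02  8.0170e+01] F [-0.5 -0.9 -0.2] open 0.0852 grip 0.0
 travel if now mm [-0.7  5.2 97.6] twist [-0.0023  0.0014 -0.0232]  travel in target frame [-0.9  4.9 97.6]
```

```bash
python3 -m crank '[{"gripper":70,"travel":[-1,5,0],"twist":[0,0,-0.023]},{"gripper":65,"travel":[0,0,30],"twist":[0,0,0]},{"gripper":65,"travel":[0,0,35],"twist":[0,0,0]},{"gripper":65,"travel":[0,0,35],"twist":[0,0,0]},{"gripper":65,"travel":[0,0,30],"twist":[0,0,0]},{"gripper":65,"travel":[0,0,20],"twist":[0,0,0]},{"gripper":65,"travel":[0,0,0],"twist":[0,0,0]}]' 45
python3 -c "
from h import *
plan([.554,.3235,.006],81.5)
c=cal('wrist');np.save('w2c',c,allow_pickle=True);im=bot.camera('wrist');np.save('w2',im)
save('w2',im);print(px(c,[.554,.3235,.024],True))"
```

```text
time: 4.12
ee_pos: [0.5529, 0.3193, 0.0494]
tcp_rot: [-179.9, 0.1, 81.3]
wrist_force: [0.9, -0.4, 0.3]
opening: 0.0648
grasp_force: 0.0
t 4.125 pos [0.5529 0.3193 0.0494] rot [-1.7992e+02  7.0000e-02  8.1330e+01] F [ 0.9 -0.4  0.3] open 0.0648 grip 0.0
 travel if now mm [ 4.4  0.5 43.4] twist [-0.0014  0.0012 -0.0031]  travel in target frame [ 4.3  0.5 43.4]
[276.54507862 245.82894482]
```

View pics/w2.png

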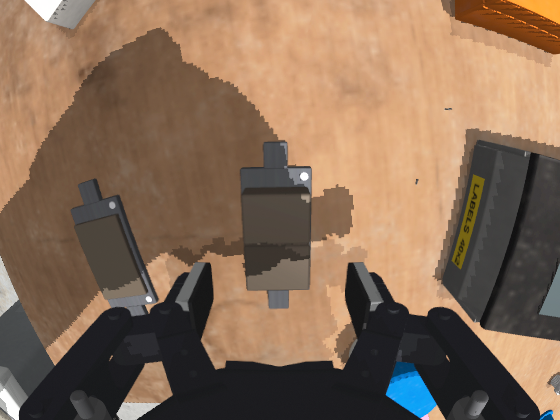

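The wrist view shows the pad centred between the fingers: groove at (277,243), lining from u = 243 to 310, finger tips at 210 and 346. The worn pad (115,250) is clear. I'll descend and grip.

```bash
python3 -m crank '[{"gripper":65,"travel":[5,0,10],"twist":[0,0,0]},{"gripper":65,"travel":[0,0,15],"twist":[0,0,0]},{"gripper":65,"travel":[0,0,13],"twist":[0,0,0]},{"gripper":65,"travel":[0,0,5],"twist":[0,0,0]},{"gripper":65,"travel":[0,0,0],"twist":[0,0,0]},{"gripper":30,"travel":[0,0,0],"twist":[0,0,0]},{"gripper":30,"travel":[0,0,0],"twist":[0,0,0]},{"gripper":30,"travel":[0,0,0],"twist":[0,0,0]},{"gripper":30,"travel":[0,0,0],"twist":[0,0,0]}]' 45
```

```text
time: 5.3
ee_pos: [0.5546, 0.3255, 0.0081]
tcp_rot: [179.9, -0.0, 81.3]
wrist_force: [0.6, -0.6, 6.1]
opening: 0.0372
grasp_force: 47.4
```

```bash
python3 -m crank '[{"gripper":30,"travel":[0,0,-5],"twist":[0,0,0]},{"gripper":30,"travel":[0,0,-20],"twist":[0,0,0]},{"gripper":30,"travel":[0,0,-40],"twist":[0,0,0]},{"gripper":30,"travel":[0,0,-40],"twist":[0,0,0]},{"gripper":30,"travel":[-10,3,-25],"twist":[0,0,0]},{"gripper":30,"travel":[-25,7,-20],"twist":[0,0,0]},{"gripper":30,"travel":[-40,11,-10],"twist":[0,0,0]},{"gripper":30,"travel":[-50,14,-10],"twist":[0,0,0]},{"gripper":30,"travel":[-50,14,-10],"twist":[0,0,0]},{"gripper":30,"travel":[-50,14,-10],"twist":[0,0,0]},{"gripper":30,"travel":[-50,14,-2],"twist":[0,0,0]},{"gripper":30,"travel":[-50,14,0],"twist":[0,0,0]}]' 45
```

```text
time: 6.8
ee_pos: [0.5953, -0.0114, 0.2009]
tcp_rot: [179.9, -0.0, 81.4]
wrist_force: [-0.3, -0.1, -3.0]
opening: 0.0367
grasp_force: 46.5
```

```bash
python3 -m crank '[{"gripper":30,"travel":[-50,14,0],"twist":[0,0,0]},{"gripper":30,"travel":[-50,14,0],"twist":[0,0,0]},{"gripper":30,"travel":[-40,14,0],"twist":[0,0,0]},{"gripper":30,"travel":[-25,10,0],"twist":[0,0,0]},{"gripper":30,"travel":[-15,5,0],"twist":[0,0,0]},{"gripper":30,"travel":[-5,3,0],"twist":[0,0,0]},{"gripper":30,"travel":[0,0,0],"twist":[0,0,-0.1]},{"gripper":30,"travel":[0,0,0],"twist":[0,0,-0.05]},{"gripper":30,"travel":[0,0,0],"twist":[0,0,0]},{"gripper":30,"travel":[0,0,0],"twist":[0,0,0]}]' 45
python3 -c "
from h import *
plan([.62,-.2,.2],90)
c=cal('wrist');np.save('w3c',c,allow_pickle=True);im=bot.camera('wrist');np.save('w3',im)
save('w3',im);print(px(c,[.622,-.098,.024],True))"
```

```text
time: 8.05
ee_pos: [0.6268, -0.201, 0.1996]
tcp_rot: [180.0, -0.0, 89.9]
wrist_force: [-0.5, 0.3, -3.9]
opening: 0.0366
grasp_force: 46.5
t 8.05 pos [ 0.6268 -0.201   0.1996] rot [179.99  -0.    89.92] F [-0.5  0.3 -3.9] open 0.0366 grip 46.50649040937424
 travel if now mm [ 1.  -6.8 -0.4] twist [ 0.0002 -0.     -0.0013]  travel in target frame [ 1.  -6.8 -0.4]
[271.4972377   84.77736724]
```

View pics/w3.png

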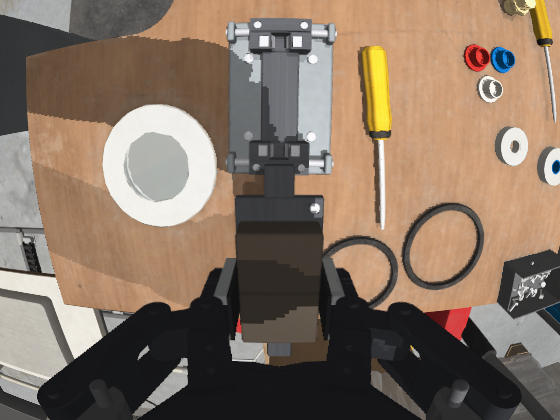

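The wrist view shows the held pad level between the fingers: upper ear (279,180), lower ear (278,350). The bracket sits above it, base u = 229–333, v = 22–172, with carrier posts near (281,42) and (281,155). I'll enlarge the bracket to locate the slots.

Run:
```python
from h import *
im=np.load("w3.npy")
a=cv2.resize(im[10:75,215:345],(780,390),interpolation=cv2.INTER_CUBIC)
b=cv2.resize(im[135:170,215:345],(780,210),interpolation=cv2.INTER_CUBIC)
o=np.vstack([a,b]); o=np.clip(o.astype(float)*1.6,0,255).astype(np.uint8); save("crop3",o)
```

```text
(no output)
```

View pics/crop3.png

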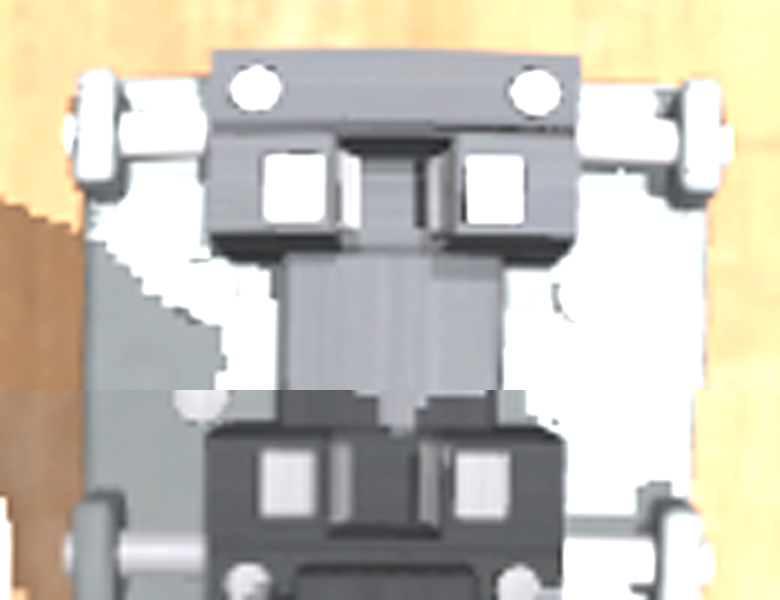

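Run:
```python
from h import *
im=np.load("w3.npy"); c=np.load("w3c.npy",allow_pickle=True).item()
g=cv2.cvtColor(im,cv2.COLOR_RGB2GRAY)
for v in(178,184,190): print(v,g[v,256:304].tolist())
for v in(347,351): print(v,g[v,258:300].tolist())
print("col279",g[155:235,279].tolist())
print("plate row 205",g[205,228:332].tolist())
print("col278low",g[325:365,278].tolist())
q=lambda x,y:(215+x/6-.4,(10+y/6 if y<390 else 135+(y-390)/6)-.4)
for n,p,z in(("tabs+",(395,188),.043),("post+L",(205,200),.042),("post+R",(577,200),.042),("tabs-",(384.5,482),.043),("post-L",(206,482),.042),("post-R",(563,482),.042),("in+",(390,235),.042),("in-",(384,435),.042),("out+",(390,135),.042),("out-",(384,530),.042),("slot+L",(338,190),.042),("slot+R",(446,190),.042),("slot-L",(330,482),.042),("slot-R",(440,482),.042),("baseL+",(85,230),.008),("baseL-",(80,480),.008),("baseR+",(706,230),.008),("baseR-",(695,480),.008)):
    print(n,onz(c,*q(*p),z,True)[:2].round(4))
```

```text
178 [71, 71, 72, 72, 71, 69, 66, 60, 56, 58, 60, 61, 61, 62, 63, 62, 61, 62, 60, 60, 59, 58, 58, 60, 62, 61, 60, 60, 60, 59, 60, 60, 60, 60, 60, 60, 60, 57, 88, 149, 163, 165, 164, 163, 164, 165, 167, 168]
184 [68, 69, 69, 69, 67, 66, 65, 60, 56, 58, 60, 60, 61, 61, 61, 61, 60, 61, 60, 60, 58, 58, 59, 61, 61, 60, 61, 61, 60, 60, 60, 60, 60, 60, 60, 60, 60, 57, 114, 153, 162, 162, 162, 161, 162, 163, 164, 165]
190 [67, 66, 65, 65, 64, 65, 66, 59, 55, 56, 60, 60, 60, 61, 61, 61, 60, 60, 60, 59, 58, 57, 59, 59, 61, 61, 61, 61, 60, 59, 58, 60, 60, 60, 60, 60, 59, 57, 114, 153, 162, 163, 163, 164, 164, 164, 164, 168]
347 [181, 179, 176, 175, 160, 149, 144, 152, 153, 47, 83, 89, 88, 89, 90, 90, 89, 87, 86, 85, 86, 88, 90, 89, 88, 87, 87, 86, 87, 87, 88, 87, 72, 55, 62, 62, 62, 63, 63, 64, 64, 64]
351 [173, 166, 193, 222, 196, 174, 140, 144, 152, 58, 81, 90, 88, 90, 90, 90, 89, 87, 86, 85, 86, 89, 90, 90, 88, 87, 86, 87, 88, 88, 88, 87, 70, 55, 61, 61, 62, 62, 62, 62, 62, 63]
col279 [61, 60, 48, 40, 44, 59, 57, 61, 57, 38, 43, 56, 61, 62, 61, 61, 62, 61, 62, 61, 60, 60, 60, 60, 61, 61, 61, 
[... 578 characters left out ...]
4, 144, 245, 250, 249, 228, 151, 114, 112, 105, 88, 160, 161, 160, 161, 163, 167, 169, 172]
col278low [87, 87, 87, 87, 87, 87, 87, 86, 86, 86, 86, 86, 86, 86, 86, 86, 87, 79, 85, 86, 85, 85, 86, 86, 86, 86, 86, 87, 87, 87, 86, 66, 60, 60, 59, 59, 60, 59, 58, 60]
tabs+ [ 0.6304 -0.0585]
post+L [ 0.6019 -0.0597]
post+R [ 0.6578 -0.0597]
tabs- [ 0.6288 -0.1594]
post-L [ 0.6013 -0.1594]
post-R [ 0.6562 -0.1594]
in+ [ 0.6297 -0.0657]
in- [ 0.6287 -0.1523]
out+ [ 0.6297 -0.0497]
out- [ 0.6287 -0.167 ]
slot+L [ 0.6219 -0.0585]
slot+R [ 0.6381 -0.0585]
slot-L [ 0.6204 -0.1595]
slot-R [ 0.6373 -0.1596]
baseL+ [ 0.5787 -0.0569]
baseL- [ 0.5764 -0.1627]
baseR+ [ 0.683  -0.0568]
baseR- [ 0.6823 -0.1629]
```

Run:
```python
from h import *
c=np.load("w3c.npy",allow_pickle=True).item()
for z in(.1965,.1985):
    for n,u,v in(("earU L",263,184),("earU R",293.8,184),("earL L",266.8,350),("earL R",290.4,350),("tipU",279,164.5),("tipL",278.5,355.5),("plateU",279,196),("plateW",234,205),("plateE",323.5,205)): print(z,n,onz(c,u,v,z,True)[:2].round(4))
```

```text
0.1965 earU L [ 0.6214 -0.1564]
0.1965 earU R [ 0.6354 -0.1565]
0.1965 earL L [ 0.6215 -0.254 ]
0.1965 earL R [ 0.6352 -0.2541]
0.1965 tipU [ 0.6287 -0.1475]
0.1965 tipL [ 0.6283 -0.2585]
0.1965 plateU [ 0.6287 -0.1621]
0.1965 plateW [ 0.6077 -0.1664]
0.1965 plateE [ 0.6494 -0.1664]
0.1985 earU L [ 0.6215 -0.156 ]
0.1985 earU R [ 0.6353 -0.156 ]
0.1985 earL L [ 0.6216 -0.2522]
0.1985 earL R [ 0.6351 -0.2522]
0.1985 tipU [ 0.6287 -0.1471]
0.1985 tipL [ 0.6283 -0.2566]
0.1985 plateU [ 0.6287 -0.1616]
0.1985 plateW [ 0.608  -0.1658]
0.1985 plateE [ 0.6491 -0.1659]
```

Measured: the carrier is centred at (0.6293, -0.109) with yaw about 89.3°. The held pad's centre is (0.6284, -0.203) with yaw 90.0°, and its underside is about 9 mm below the TCP. I'll move above the slots.

```bash
python3 -m crank '[{"gripper":30,"travel":[15,0,0],"twist":[0,0,0.012]},{"gripper":30,"travel":[30,0,0],"twist":[0,0,0]},{"gripper":30,"travel":[30,0,10],"twist":[0,0,0]},{"gripper":30,"travel":[15,0,20],"twist":[0,0,0]},{"gripper":30,"travel":[4,0,30],"twist":[0,0,0]},{"gripper":30,"travel":[0,0,30],"twist":[0,0,0]},{"gripper":30,"travel":[0,0,25],"twist":[0,0,0]},{"gripper":30,"travel":[0,0,15],"twist":[0,0,0]},{"gripper":30,"travel":[0,0,0],"twist":[0,0,0]},{"gripper":30,"travel":[0,0,0],"twist":[0,0,0]}]' 45
python3 -c "
from h import *
plan([.6302,-.107,.07],89.3)
c=cal('wrist');np.save('w4c',c,allow_pickle=True);im=bot.camera('wrist');np.save('w4',im)
save('w4',cv2.resize(im[60:400,140:420],(659,600)[::1] if 0 else (494,600),interpolation=cv2.INTER_CUBIC))"
```

```text
time: 9.35
ee_pos: [0.6283, -0.1075, 0.0705]
tcp_rot: [179.9, 0.0, 89.3]
wrist_force: [-0.3, -0.5, -1.8]
opening: 0.0367
grasp_force: 46.4
t 9.35 pos [ 0.6283 -0.1075  0.0705] rot [1.7991e+02 1.0000e-02 8.9250e+01] F [-0.3 -0.5 -1.8] open 0.0367 grip 46.417053043842316
 travel if now mm [0.6 1.8 0.5] twist [ 0.0016  0.0001 -0.0009]  travel in target frame [0.6 1.8 0.5]
```

View pics/w4.png

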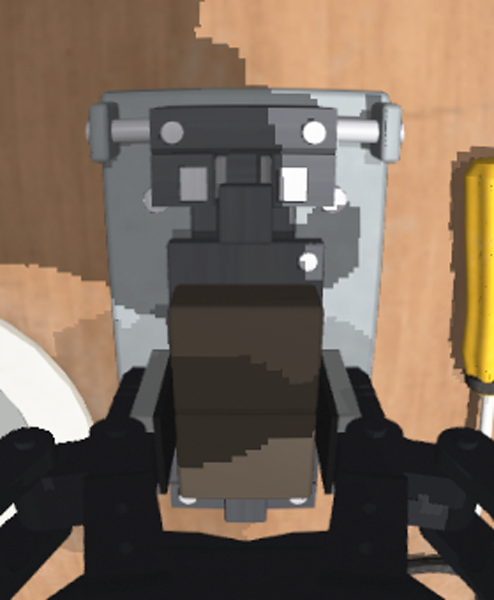

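In this view (scale 1.76) the ear spans 218–271, the slot about 217–270, and the tabs centre at 243. The pad is therefore aligned to about 0.4 mm. I'll feel my way down.

```bash
python3 -m crank '[{"gripper":30,"travel":[0,-0.4,8],"twist":[0,0,0]},{"gripper":30,"travel":[0,0,6],"twist":[0,0,0]},{"gripper":30,"travel":[0,0,3],"twist":[0,0,0]},{"gripper":30,"travel":[0,0,1],"twist":[0,0,0]},{"gripper":30,"travel":[0,0,0],"twist":[0,0,0]}]' 45; python3 -m crank '[{"gripper":30,"travel":[0,0,1],"twist":[0,0,0]},{"gripper":30,"travel":[0,0,1],"twist":[0,0,0]},{"gripper":30,"travel":[0,0,1],"twist":[0,0,0]},{"gripper":30,"travel":[0,0,0],"twist":[0,0,0]}]' 45;  python3 -c "
from h import *
print(bot.get_obs()['torque'])"
```

```text
time: 10.02
ee_pos: [0.6274, -0.1076, 0.0513]
tcp_rot: [180.0, -0.0, 89.3]
wrist_force: [-0.3, 0.2, -2.6]
opening: 0.0367
grasp_force: 46.5
time: 10.52
ee_pos: [0.6273, -0.1076, 0.0482]
tcp_rot: [-180.0, -0.0, 89.3]
wrist_force: [-0.1, -0.4, -2.9]
opening: 0.0367
grasp_force: 46.5
[0.01121599 0.05202942 0.00708331]
```

```bash
python3 -m crank '[{"gripper":30,"travel":[0,0,1],"twist":[0,0,0]},{"gripper":30,"travel":[0,0,1],"twist":[0,0,0]},{"gripper":30,"travel":[0,0,1],"twist":[0,0,0]},{"gripper":30,"travel":[0,0,0],"twist":[0,0,0]}]' 45; python3 -m crank '[{"gripper":30,"travel":[0,0,1],"twist":[0,0,0]},{"gripper":30,"travel":[0,0,1],"twist":[0,0,0]},{"gripper":30,"travel":[0,0,0],"twist":[0,0,0]}]' 45;  python3 -c "
from h import *
print(bot.get_obs()['torque'])"
```

```text
time: 11.02
ee_pos: [0.6273, -0.1076, 0.0451]
tcp_rot: [-180.0, -0.0, 89.3]
wrist_force: [-0.2, 0.4, -3.7]
opening: 0.0366
grasp_force: 46.5
time: 11.4
ee_pos: [0.6275, -0.1077, 0.0434]
tcp_rot: [180.0, 0.0, 89.3]
wrist_force: [0.6, 0.6, -2.9]
opening: 0.0368
grasp_force: 46.7
[-0.02086025 -0.11400993 -0.07923749]
```

```bash
for i in 1; do python3 -m crank '[{"gripper":30,"travel":[0,0,1],"twist":[0,0,0]},{"gripper":30,"travel":[0,0,1],"twist":[0,0,0]},{"gripper":30,"travel":[0,0,0],"twist":[0,0,0]}]' 45; done; python3 -c "
from h import *
print(bot.get_obs()['torque'])"; python3 -m crank '[{"gripper":30,"travel":[0,0,1],"twist":[0,0,0]},{"gripper":30,"travel":[0,0,1],"twist":[0,0,0]},{"gripper":30,"travel":[0,0,0],"twist":[0,0,0]}]' 45;  python3 -c "
from h import *
print(bot.get_obs()['torque'])"
```

```text
time: 11.78
ee_pos: [0.6277, -0.1077, 0.042]
tcp_rot: [179.9, 0.0, 89.3]
wrist_force: [0.1, -0.3, 5.6]
opening: 0.0372
grasp_force: 47.4
[ 0.0474206   0.14276629 -0.04081633]
time: 12.15
ee_pos: [0.6277, -0.1077, 0.04]
tcp_rot: [179.9, 0.0, 89.3]
wrist_force: [-0.1, 0.5, 3.8]
opening: 0.037
grasp_force: 47.4
[-0.04170836  0.07435105 -0.04744758]
```

```bash
python3 -m crank '[{"gripper":30,"travel":[0,0,1],"twist":[0,0,0]},{"gripper":30,"travel":[0,0,1],"twist":[0,0,0]},{"gripper":30,"travel":[0,0,0],"twist":[0,0,0]}]' 45; python3 -m crank '[{"gripper":30,"travel":[0,0,1],"twist":[0,0,0]},{"gripper":30,"travel":[0,0,1],"twist":[0,0,0]},{"gripper":30,"travel":[0,0,0],"twist":[0,0,0]}]' 45; python3 -m crank '[{"gripper":30,"travel":[0,0,1],"twist":[0,0,0]},{"gripper":30,"travel":[0,0,0],"twist":[0,0,0]}]' 45
```

```text
time: 12.52
ee_pos: [0.6274, -0.1076, 0.037]
tcp_rot: [-180.0, 0.0, 89.3]
wrist_force: [1.3, 0.4, 1.0]
opening: 0.0372
grasp_force: 47.1
time: 12.9
ee_pos: [0.6274, -0.1076, 0.0351]
tcp_rot: [-180.0, -0.0, 89.3]
wrist_force: [0.7, 0.2, 1.2]
opening: 0.0372
grasp_force: 47.1
time: 13.15
ee_pos: [0.6273, -0.1076, 0.0339]
tcp_rot: [-180.0, -0.0, 89.3]
wrist_force: [1.2, 0.1, -1.1]
opening: 0.0366
grasp_force: 46.9
```

```bash
python3 -m crank '[{"gripper":30,"travel":[0,0,0.5],"twist":[0,0,0]},{"gripper":30,"travel":[0,0,0],"twist":[0,0,0]}]' 45; python3 -m crank '[{"gripper":30,"travel":[0,0,0.5],"twist":[0,0,0]},{"gripper":30,"travel":[0,0,0],"twist":[0,0,0]}]' 45; python3 -m crank '[{"gripper":30,"travel":[0,0,0.5],"twist":[0,0,0]},{"gripper":30,"travel":[0,0,0],"twist":[0,0,0]}]' 45
```

```text
time: 13.4
ee_pos: [0.6271, -0.1075, 0.033]
tcp_rot: [-179.9, -0.0, 89.3]
wrist_force: [1.0, 0.1, -5.1]
opening: 0.0367
grasp_force: 46.4
time: 13.65
ee_pos: [0.6271, -0.1076, 0.0326]
tcp_rot: [-179.9, -0.0, 89.3]
wrist_force: [2.0, -0.3, -6.0]
opening: 0.0368
grasp_force: 46.1
time: 13.9
ee_pos: [0.6272, -0.1076, 0.0325]
tcp_rot: [-180.0, -0.0, 89.3]
wrist_force: [0.9, 0.9, -6.4]
opening: 0.0367
grasp_force: 46.1
```

```bash
python3 -m crank '[{"gripper":30,"travel":[0,0,0.5],"twist":[0,0,0]},{"gripper":30,"travel":[0,0,0],"twist":[0,0,0]}]' 45; python3 -m crank '[{"gripper":30,"travel":[0,0,0.5],"twist":[0,0,0]},{"gripper":30,"travel":[0,0,0],"twist":[0,0,0]}]' 45; python3 -c "
from h import *
print(bot.get_obs()['torque'])"
```

```text
time: 14.15
ee_pos: [0.6274, -0.1076, 0.0322]
tcp_rot: [-180.0, -0.0, 89.3]
wrist_force: [2.3, 0.7, -5.6]
opening: 0.0368
grasp_force: 46.1
time: 14.4
ee_pos: [0.6274, -0.1076, 0.0321]
tcp_rot: [180.0, 0.0, 89.3]
wrist_force: [0.2, 1.0, -2.8]
opening: 0.0368
grasp_force: 46.5
[ 0.11475507  0.00450023 -0.02616462]
```

```bash
python3 -m crank '[{"gripper":30,"travel":[0,0,0.5],"twist":[0,0,0]},{"gripper":30,"travel":[0,0,0],"twist":[0,0,0]}]' 45; python3 -m crank '[{"gripper":30,"travel":[0,0,0.5],"twist":[0,0,0]},{"gripper":30,"travel":[0,0,0],"twist":[0,0,0]}]' 45; python3 -m crank '[{"gripper":30,"travel":[0,0,0.5],"twist":[0,0,0]},{"gripper":30,"travel":[0,0,0],"twist":[0,0,0]}]' 45; python3 -c "
from h import *
print(bot.get_obs()['torque'])"
```

```text
time: 14.65
ee_pos: [0.6275, -0.1076, 0.0321]
tcp_rot: [180.0, 0.0, 89.3]
wrist_force: [-2.7, 1.4, 5.5]
opening: 0.0366
grasp_force: 47.4
time: 14.9
ee_pos: [0.6278, -0.1076, 0.032]
tcp_rot: [179.9, 0.0, 89.3]
wrist_force: [-2.7, 0.7, 8.5]
opening: 0.0369
grasp_force: 47.7
time: 15.15
ee_pos: [0.6282, -0.1076, 0.0321]
tcp_rot: [179.9, 0.0, 89.3]
wrist_force: [-3.2, 3.0, 10.3]
opening: 0.0371
grasp_force: 48.0
[ 0.3773081   0.70938617 -0.05584626]
```

It is home: the height has stopped at the expected 32 mm and the force is rising gently. I'll relax, release and lift.

```bash
python3 -m crank '[{"gripper":30,"travel":[0,0,-1.5],"twist":[0,0,0]},{"gripper":30,"travel":[0,0,0],"twist":[0,0,0]},{"gripper":55,"travel":[0,0,0],"twist":[0,0,0]},{"gripper":60,"travel":[0,0,0],"twist":[0,0,0]},{"gripper":60,"travel":[0,0,0],"twist":[0,0,0]},{"gripper":60,"travel":[0,0,-5],"twist":[0,0,0]},{"gripper":60,"travel":[0,0,-15],"twist":[0,0,0]},{"gripper":60,"travel":[-10,0,-30],"twist":[0,0,0]},{"gripper":60,"travel":[-30,0,-40],"twist":[0,0,0]},{"gripper":60,"travel":[-30,0,-40],"twist":[0,0,0]},{"gripper":60,"travel":[-20,0,-20],"twist":[0,0,0]},{"gripper":60,"travel":[0,0,0],"twist":[0,0,0]}]' 45
python3 -c "
from h import *
plan([.6302,-.107,.07],89.3)
bot.camera('wrist')
c=cal('wrist');np.save('w5c',c,allow_pickle=True);im=bot.camera('wrist');np.save('w5',im)
s=im[0:240,180:400]
save('w5',cv2.resize(np.clip(s*1.5,0,255).astype(np.uint8),(550,600),interpolation=cv2.INTER_CUBIC))"
```

```text
time: 16.65
ee_pos: [0.6269, -0.1991, 0.1847]
tcp_rot: [179.8, 0.1, 89.1]
wrist_force: [0.6, 0.6, -0.5]
opening: 0.0601
grasp_force: 0.0
t 16.65 pos [ 0.6269 -0.1991  0.1847] rot [1.7977e+02 7.0000e-02 8.9150e+01] F [ 0.6  0.6 -0.5] open 0.0601 grip 0.0
 travel if now mm [ 92.3   1.5 114.6] twist [ 0.0039  0.0013 -0.0026]  travel in target frame [ 92.1   2.2 114.7]
```

View pics/w5.png

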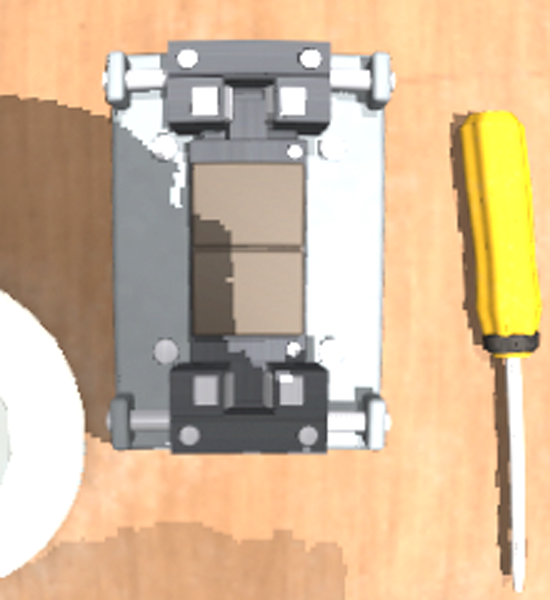

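The view shows the pad lying flat with its lining at (248,248), both ears in the slots at (250,110) and (250,380), and the gripper clear of it. I'm handing the job in.

```bash
python3 -c "
from workcell import bot
print(bot.job_done())"
```

```text
the job is handed in; nothing more can be done
None
```

The new pad sits flat at the bottom of both bracket slots, lining up and released, and I've handed the job in at about 17 s. The wrist force stayed near 13 N or below at every reading, and nothing else on the bench was touched; the hand-in returned no verdict.

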